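Pack takeaway cartons in a pinwheel on a carrier tray

TASK

Pack the three loose food cartons from the counter into the square carrier tray with the one already in it, so that the four lie flat as a pinwheel: each in its own corner, close along the rim, its end facing the long side of the next, with a square gap left open in the middle. Leave the carton already in the tray in its corner, keep all the cartons upright (there is food in them), and do not push the cans and the jar about or knock them over.

Things in the scene. Friction and masses are not known exactly. Their poses are not given: they have to be found in the camera images.
- tray: Flat square wooden carrier tray fixed on the counter at any yaw: 206 mm square outside, 192 mm inside; floor 10 mm thick; rim 7 mm thick, top 16 mm above the counter (6 mm above the floor). Origin: centre of its underside, z up, x and y along its sides. The starter carton lies in it along x, centre near (-33, -63) mm.
- tray_floor (a point): Centre of the tray's floor top, axes as the tray's. Free places of the pinwheel (carton centres, mm, in these axes): (63, -33) lying along y, (33, 63) along x, (-63, 33) along y; any carton may take any place. Gaps are then 3 mm at the rim, 6 mm between cartons, and the open middle is 66 mm square.
- starter: Closed food carton of brown cardboard with a white top panel, 120 (x) by 60 (y) by 55 mm high, about 0.25 kg, the same either way round. Origin: centre of its underside; x along its length, z up. It is loose and already lies in its corner of the tray, on the tray's floor.
- carton1: Closed food carton of brown cardboard with a white top panel, 120 (x) by 60 (y) by 55 mm high, about 0.25 kg, the same either way round. Origin: centre of its underside; x along its length, z up. One of the three to pack; it stands on the counter on a thin sheet of brown paper, at any yaw.
- carton2: Closed food carton of brown cardboard with a white top panel, 120 (x) by 60 (y) by 55 mm high, about 0.25 kg, the same either way round. Origin: centre of its underside; x along its length, z up. One of the three to pack, as carton1.
- carton3: Closed food carton of brown cardboard with a white top panel, 120 (x) by 60 (y) by 55 mm high, about 0.25 kg, the same either way round. Origin: centre of its underside; x along its length, z up. One of the three to pack, as carton1.
- can1: Bystander: upright black drinks can with a blue band, 66 mm diameter, 150 mm tall, loose. Origin: centre of its underside, z up.
- can2: Bystander: upright black drinks can with a blue band, 66 mm diameter, 150 mm tall, loose. Origin: centre of its underside, z up.
- jar: Bystander: upright closed glass jar with a paper label and metal cap, 66 mm diameter, 125 mm tall, loose. Origin: centre of its underside, z up.
There are look-alikes about, which are no part of the job. What is shaped like the carton1 but green or purple is not meant. Leave any green or turquoise look-alike of the starter alone.

How it is judged:
By the outcome, as a careful person would: the job done as asked, in the order asked, and still so for the second after the job is handed in, with the robot touching nothing.
It also fails if it takes over 72 s, if anything falls off the work surface, if the arm or the gripper's body presses on something with over 40 N, if the wrist force passes 120 N, or if a joint passes its speed limit or range.

ROBOT

A 6-joint arm with a two-finger parallel gripper is mounted at the origin on the work surface. World frame = base frame: x ahead of the robot, y to its left, z up, the work surface at z = 0. Lengths are in mm, angles in degrees, forces in N, time in s.
With the tool pointing down it reaches from about 350 to 1000 mm from the base axis. Payload 7.1 kg.
Tool frame: the origin (TCP) lies where the fingers leave the gripper's body, on its centre line; the fingertips stand 73 mm ahead of it and the grasp point (between the pads) lies 54 mm ahead of it; z points along the fingers, y is the line along which they close (so a half turn about z gives the same grasp; the last joint's range is limited). The gripper opens to 85 mm and grips with 20 to 120 N. Pads are 22 mm wide; open, the fingers measure 114 mm over their backs; the gripper's body (76 mm by 85 mm) begins 54 mm behind the grasp point. The pads swing forward as they close: fully open they stand 13 mm farther back than shut.
Start: joints at [66.177, 24.242, 93.386, -0, 62.372, -1.089], TCP at [241.511, 576.436, 303.919] pointing down, gripper open.
Joint ranges: [-172.04, 172.04], [-51.8, 120.97], [4.93, 147.93], [-75.15, 255.16], [6.16, 154.13], [-145.62, 145.62]. Speed limits (degrees/s): [136.94, 136.94, 172.46, 180, 180, 180].

INTERFACE

Orientations are given as [roll, pitch, yaw] about the fixed x, y, z axes, in that order (R = Rz(yaw) Ry(pitch) Rx(roll)).
In Python, from plant import env, vision gives the robot as it stands. The module is installed in compiled form; this text tells all that it offers.
- The arm moves only by the shell command python3 -m jog 'ROWS' [FORCE]. ROWS is text: rows parted by semicolons, each of 7 numbers parted by spaces: the turn, a rotation vector about the world's x, y, z in rad, then the shift along the world's x, y, z in cm, then the closure, from -1 (fully open) to 1 (shut). In form: wx wy wz tx ty tz grip; .... A call has 1 to 12 rows; each row shifts and turns the commanded pose from where the row before left it; what a row does not reach is not made up. A row lasts 1/8 s, in which the tool goes at most 62.5 mm and 10.7 degrees, less where a joint would pass 70% of its speed; a pose out of reach is approached as far as the arm can. A call with a gripper value outside its range is refused whole. The fingers move at their own pace and stop on an object; FORCE is the grip in N (left out, the last holds). Time passes only in rows, so rows that do not move let the fingers close. It gives the time, the measured TCP pose, the force, the opening and the grip force at its end, in the units of the state.
- env.sense(): the state, without advancing time (a new reading comes with each control period).
- vision.camera(name): name is "scene" or "top"; returns the picture (420x560x3 uint8, red, green, blue); there is no depth.
- vision.camera_model(name): a dict with "camera_matrix" (3x3 intrinsics, pixels), "rvec" (rotation vector, rad) and "tvec" (3), from world to camera coordinates, as OpenCV has them. Camera axes: x right, y down, z forward; pixel columns grow to the right and rows downward; lengths in mm; the calibration is good to about 2 mm. A picture is of the moment at which its call begins. camera_model takes no time and is no camera call.
- env.close_job(): hands the job in; it is judged then, once.
The state is a dict: "clock": time; "joint_positions": joint angles; "joint_velocities": joint speeds; "tau": joint torques, N m; "position": TCP position; "ee_rot": TCP orientation; "force": force on the tool from outside, world axes, zero at the start; "torque": the same for the moment, N m; "gripper_width": finger opening in mm; "finger_force": force on a finger pad.
Only numpy, scipy, OpenCV 4.12 (cv2) and the standard library are available. Lean on these libraries where they do the work, as an engineer would, in place of code of your own. Each camera call takes 0.05 s, during which the arm holds its last target. There are 200 camera calls.

## Working session

There is one attempt and no reset: what is moved stays moved. The work goes in short steps, Python scripts to look and compute and a shell command to move; the robot and the scene stay as the last step left them, time stands still between calls to the robot, and variables do not carry over. Pictures are saved under pics/ and viewed, at most 10 in all, crops included, and the job is handed in when it is done.

```bash
mkdir -p pics; python3 - <<'E'
from plant import env, vision
import cv2,numpy as np
for n in("top","scene"):
    im=vision.camera(n); cv2.imwrite(f"pics/{n}0.png",cv2.resize(im[:,:,::-1],(784,588)))
    cv2.imwrite(f"raw_{n}.png",im[:,:,::-1])
    m=vision.camera_model(n);R=cv2.Rodrigues(np.array(m["rvec"],float))[0]
    print(n,m["camera_matrix"],(-R.T@np.array(m["tvec"],float).ravel()).round(),R.round(2).tolist())
s=env.sense();print(s)
E
```

```text
top [[432.41928672   0.         277.82505402]
 [  0.         432.41928672 212.78383187]
 [  0.           0.           1.        ]] [ 459.   18. 1159.] [[-0.03, -1.0, -0.02], [-1.0, 0.03, -0.07], [0.07, 0.01, -1.0]]
scene [[524.69624447   0.         284.2471429 ]
 [  0.         524.69624447 206.08978685]
 [  0.           0.           1.        ]] [1255.  528.  871.] [[-0.57, 0.82, -0.02], [0.57, 0.38, -0.72], [-0.59, -0.42, -0.69]]
{'clock': 0.1, 'joint_positions': array([ 6.61749759e+01,  2.42823065e+01,  9.34282895e+01, -1.92432417e-04,
        6.23716341e+01, -1.08928853e+00]), 'joint_velocities': array([ 0.07725083, -0.08705162, -0.06122596,  0.1542908 ,  0.03977581,
        0.09497841]), 'tau': array([-1.01581114e-03, -5.58420718e+01, -2.82445514e+01, -3.92459833e-05,
        2.95563084e-03, -3.00460738e-05]), 'position': array([241.37228149, 576.07529551, 303.19030982]), 'ee_rot': array([-1.79917782e+02, -1.39290598e-03,  1.57264353e+02]), 'force': array([-0.13935065, -0.10795922, -0.11050646]), 'torque': array([-0.04997465, -0.02092611, -0.00641586]), 'finger_force': 0.0, 'gripper_width': 85.1689572026718}
```

View pics/top0.png

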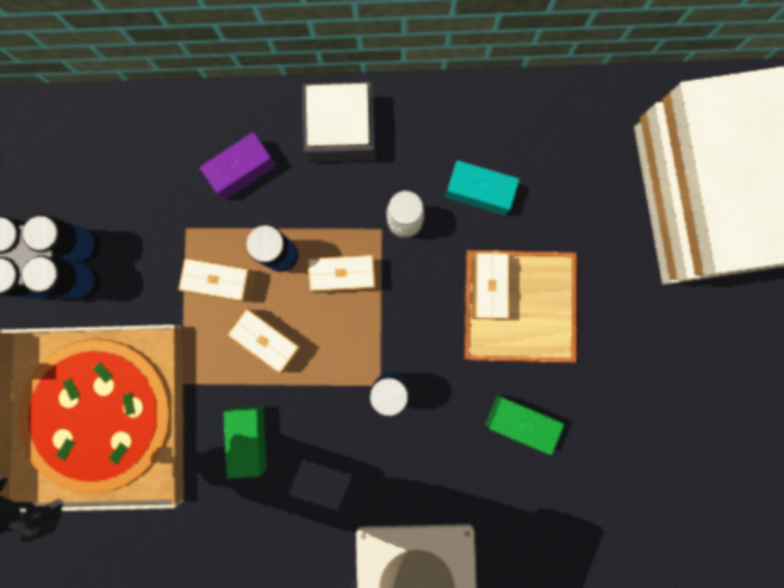

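View pics/scene0.png

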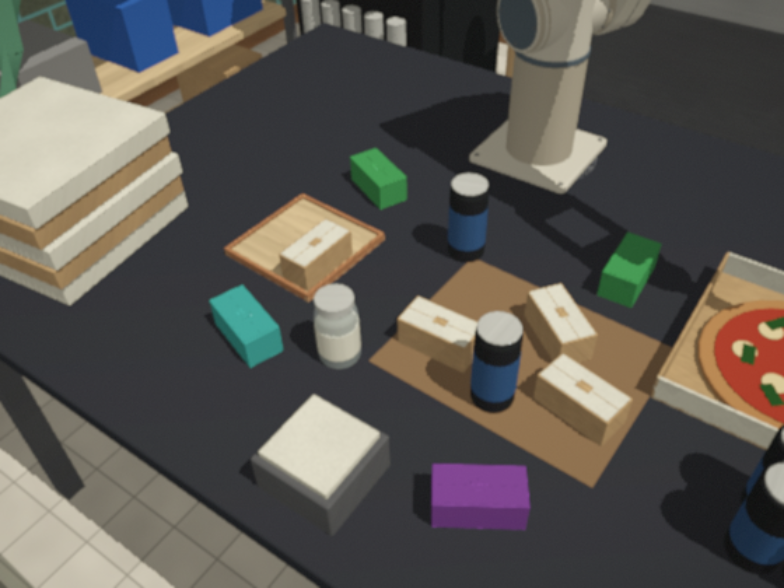

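The top view (784 px wide) shows the three cartons at (213,280), (341,273) and (264,341). The tray is at (521,306) with the starter upper left, so tray x ≈ −world x. The cans are at (267,245) and (389,396), the jar at (405,213). I'll measure them next.

```bash
cat > h.py <<'E'
import cv2,numpy as np
from plant import env, vision
def cast(n,uv,z):
    m=vision.camera_model(n);R=cv2.Rodrigues(np.array(m["rvec"],float))[0];t=np.array(m["tvec"],float).ravel()
    K=np.array(m["camera_matrix"]);uv=np.asarray(uv,float).reshape(-1,2)
    d=np.c_[uv,np.ones(len(uv))]@np.linalg.inv(K).T@R; c=-R.T@t
    return (c+d*((z-c[2])/d[:,2])[:,None])[:,:2]
def rect(pts):
    (c,(w,h),a)=cv2.minAreaRect(pts.astype(np.float32))
    if w<h: w,h,a=h,w,a+90
    return np.round([c[0],c[1],w,h,(a+90)%180-90],1)
def whites(im,n="top"):
    # im RGB; carton top panels: bright, low saturation
    hsv=cv2.cvtColor(im,cv2.COLOR_RGB2HSV)
    m=((hsv[...,2]>170)&(hsv[...,1]<75)).astype(np.uint8)
    m=cv2.morphologyEx(m,cv2.MORPH_CLOSE,np.ones((7,7)))
    return [c for c in cv2.findContours(m,0,cv2.CHAIN_APPROX_NONE)[0] if cv2.contourArea(c)>300]
E
python3 - <<'E'
from h import *
im=cv2.imread("raw_top.png")[:,:,::-1].copy()
for c in whites(im):
    px=c.reshape(-1,2); u=px.mean(0)
    if not(100<u[0]<420 and 130<u[1]<300): continue
    print(u.round(),[ (z,rect(cast("top",px,z)).tolist()) for z in (55,65,125,150)])
hsv=cv2.cvtColor(im,cv2.COLOR_RGB2HSV)
m=np.zeros(im.shape[:2],np.uint8); sub=np.s_[165:270,320:425]
m[sub]=((hsv[...,2]>75)&(hsv[...,0]<30))[sub]
c=max(cv2.findContours(m,0,2)[0],key=cv2.contourArea)
print("tray",rect(cast("top",c,16)))
E
```

```text
[277. 283.] [(55, [353.5, 39.8, 62.8, 60.8, -1.5]), (65, [354.5, 39.6, 62.2, 60.3, -1.5]), (125, [360.2, 38.4, 58.8, 57.0, -1.5]), (150, [362.6, 37.9, 57.4, 55.6, -1.5])]
[187. 243.] [(55, [461.8, 266.0, 114.6, 54.9, 52.5]), (65, [461.8, 263.8, 113.6, 54.4, 52.5]), (125, [461.7, 250.3, 107.3, 51.4, 52.5]), (150, [461.6, 244.7, 104.7, 50.2, 52.5])]
[152. 199.] [(55, [577.3, 356.5, 115.2, 54.7, 78.2]), (65, [576.2, 353.4, 114.2, 54.2, 78.2]), (125, [569.8, 335.0, 107.9, 51.2, 78.2]), (150, [567.2, 327.4, 105.3, 50.0, 78.2])]
[244. 195.] [(55, [582.2, 120.1, 114.7, 54.6, -88.1]), (65, [581.1, 119.2, 113.6, 54.1, -88.1]), (125, [574.4, 113.6, 107.4, 51.1, -88.1]), (150, [571.7, 111.3, 104.8, 49.9, -88.1])]
[351. 204.] [(55, [551.3, -156.2, 115.7, 53.7, -2.1]), (65, [550.5, -154.7, 114.6, 53.2, -2.1]), (125, [545.5, -145.2, 108.4, 50.3, -2.1]), (150, [543.4, -141.2, 105.7, 49.1, -2.1])]
[188. 174.] [(55, [640.4, 261.3, 63.8, 63.0, -46.2]), (65, [638.8, 259.1, 63.2, 62.4, -46.2]), (125, [629.0, 245.9, 59.8, 59.0, -46.2]), (150, [624.9, 240.4, 58.3, 57.6, -46.2])]
[288. 150.] [(55, [694.7, 4.7, 73.4, 59.0, -46.9]), (65, [692.6, 4.8, 72.8, 58.5, -46.9]), (125, [679.8, 5.5, 68.8, 55.3, -46.9]), (150, [674.5, 5.8, 67.1, 53.9, -46.9])]
tray [ 514.3 -213.5  212.4  211.6   -3.1]
```

```bash
python3 - <<'E'
from h import *
im=cv2.imread("raw_top.png").astype(float); r=im[...,2]
# sub-pixel outer edges by half-level crossing along scanlines, fitted lines on given plane
def edge(scan,axis,lo,hi):
    P=[]
    for s in scan:
        p=(r[lo:hi+1,s] if axis==0 else r[s,lo:hi+1]) if lo<hi else (r[hi:lo+1,s][::-1] if axis==0 else r[s,hi:lo+1][::-1])
        bg=np.median(p[:4]); th=bg+45; i=np.argmax(p>th); f=i-1+(th-p[i-1])/(p[i]-p[i-1])
        q=lo+f*(1 if lo<hi else -1); P.append((s,q) if axis==0 else (q,s))
    return np.array(P)
E={"far":edge(range(340,405,5),0,170,190),"near":edge(range(340,405,5),0,270,245),
"right":edge(range(188,250,5),1,425,400),"left":edge(range(188,250,5),1,320,345)}
for k,P in E.items():
    for z in (0,16):
        W=cast("top",P,z); a=0 if k in("far","near") else 1
        f=np.polyfit(W[:,1-a]-(514,-214)[1-a],W[:,a],1); print(k,z,"mid",f[1].round(1),"slope deg",np.degrees(np.arctan(f[0])).round(2),"res",np.std(W[:,a]-np.polyval(f,W[:,1-a]-(514,-214)[1-a])).round(2))
# scene view: orange patch on starter/cartons cross-check: white tops at z
im2=cv2.imread("raw_scene.png")[:,:,::-1].copy()
for c in whites(im2):
    px=c.reshape(-1,2)
    for z in(55,65):
        q=rect(cast("scene",px,z))
        if 105<q[2]<130 and q[3]<75: print("scene",z,q)
E
```

```text
far 0 mid 622.4 slope deg 3.08 res 0.39
far 16 mid 619.9 slope deg 3.08 res 0.38
near 0 mid 408.4 slope deg 2.98 res 0.41
near 16 mid 408.9 slope deg 2.98 res 0.4
right 0 mid -323.9 slope deg -2.82 res 0.12
right 16 mid -319.2 slope deg -2.82 res 0.12
left 0 mid -109.6 slope deg -3.03 res 0.29
left 16 mid -107.9 slope deg -3.03 res 0.28
scene 55 [577.5 356.8 117.2  58.   78.6]
scene 65 [585.8 358.9 115.8  57.3  78.6]
scene 55 [461.9 266.5 118.3  57.8  52.9]
scene 65 [471.6 269.7 116.8  57.1  52.9]
scene 55 [ 541.4 -162.4  121.1   60.7   -2.3]
scene 65 [ 550.1 -153.9  119.7   59.9   -2.3]
```

```bash
python3 -m jog '0 0 -0.18 5 -5 0 -1; 0 0 -0.18 5 -4 0 -1; 0 0 -0.18 5 -3 0 -1; 0 0 -0.18 5 -3 0 -1; 0 0 -0.18 5 -2 0 -1; 0 0 -0.18 5 -1.4 0 -1; 0 0 -0.18 4 -1.4 0 -1; 0 0 -0.12 0 0 -4 -1; 0 0 0 0 0 0 -1' 60
```

```text
clock: 1.23
position: [573.1, 383.6, 260.1]
ee_rot: [-179.7, 0.3, 78.2]
force: [-0.1, 0.0, -0.3]
gripper_width: 85.6
finger_force: 0.0
```

```bash
python3 -m jog '0 0 0 0.9 -0.45 -4 -1; 0 0 0 0 0 -5 -1; 0 0 0 0 0 -3 -1; 0 0 0 0 0 0 -1; 0 0 0 0 0 0 -1'
```

```text
clock: 1.85
position: [584.2, 381.6, 146.0]
ee_rot: [179.9, -0.1, 78.3]
force: [-0.4, 0.1, 0.4]
gripper_width: 85.4
finger_force: 0.0
```

```bash
python3 -m jog '0 0 0 -0.2 -0.25 -3 -1; 0 0 0 0 0 -2.7 -1; 0 0 0 0 0 0 -1; 0 0 0 0 0 0 0.5; 0 0 0 0 0 0 1; 0 0 0 0 0 0 1; 0 0 0 0 0 0 1; 0 0 0 0 0 0 1' 60
```

```text
clock: 2.85
position: [582.7, 379.1, 89.5]
ee_rot: [179.8, -0.2, 78.2]
force: [-0.2, -0.8, 6.9]
gripper_width: 59.3
finger_force: 66.4
```

```bash
python3 -m jog '0 0 0 0 0 1 1; 0 0 0 0 0 3 1; 0 0 0 0 0 5 1; 0 0 0 0 0 5 1; 0 0 0 0 0 3.5 1; 0 0 0 0 -1 0 1; 0 0 0 0 -3 0 1; 0 0 0 0 -5 0 1; 0 0 0 0 -5 0 1; 0 0 0 0 -5 0 1; 0 0 0 0 -5 0 1; 0 0 0 0 -5 0 1'; python3 -m jog '0 0 0.05 0 -5 0 1; 0 0 0.05 0 -5 0 1; 0 0 0.05 0 -5 0 1; 0 0 0 -0.3 -5 0 1; 0 0 0 -0.3 -5 0 1; 0 0 0 0 -4 0 1; 0 0 0 0 -2.5 0 1; 0 0 0 0 0 -4 1; 0 0 0 0 0 -5 1; 0 0 0 0 0 0 1; 0 0 0 0 0 0 1'
```

```text
clock: 4.35
position: [580.0, 86.0, 260.2]
ee_rot: [-179.8, 0.1, 78.2]
force: [1.3, -0.2, -2.6]
gripper_width: 59.0
finger_force: 65.7
clock: 5.72
position: [575.5, -227.0, 172.4]
ee_rot: [-180.0, 0.0, 86.8]
force: [0.5, 0.6, -2.2]
gripper_width: 59.5
finger_force: 66.9
```

```bash
cat > look.py <<'E'
from h import *
import sys
tag=sys.argv[1]
for n in("top","scene"):
    im=vision.camera(n); cv2.imwrite(f"raw_{n}_{tag}.png",im[:,:,::-1])
    x0,y0,x1,y1=(310,150,430,280) if n=="top" else (130,110,310,240)
    cv2.imwrite(f"pics/{n}_{tag}.png",cv2.resize(im[y0:y1,x0:x1,::-1],None,fx=3.2,fy=3.2,interpolation=2))
a,b=[cv2.imread(f"pics/{n}_{tag}.png") for n in("top","scene")]
h=416; b=cv2.resize(b,(int(b.shape[1]*.7),int(b.shape[0]*.7))); o=np.zeros((h,a.shape[1]+b.shape[1],3),np.uint8);o[:a.shape[0],:a.shape[1]]=a;o[:b.shape[0],a.shape[1]:]=b
cv2.imwrite(f"pics/both_{tag}.png",o)
E
python3 look.py a
```

```text
(no output)
```

View pics/both_a.png

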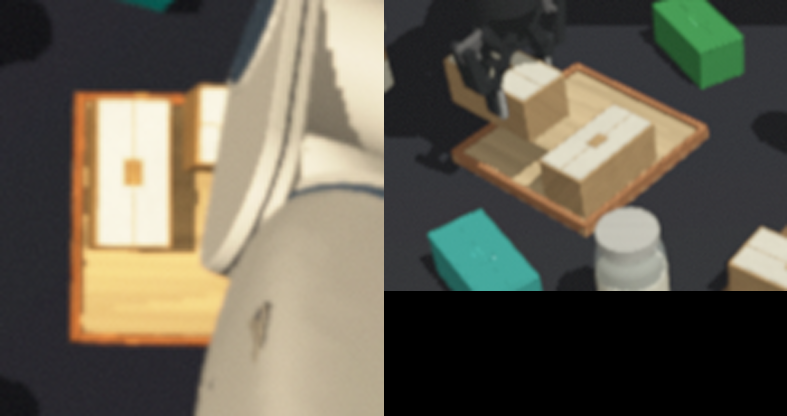

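The carton hangs level over the tray's far-right place, at about (535,100) in the scene crop, and the arm hides it from above. I'll lower it.

```bash
python3 -m jog '0 0 0.004 0.12 -0.06 -3 1; 0 0 0 0 0 -2.5 1; 0 0 0 0 0 -1 1; 0 0 0 0 0 -0.3 1; 0 0 0 0 0 0 1; 0 0 0 0 0 0 1'
```

```text
clock: 6.58
position: [577.3, -227.6, 105.0]
ee_rot: [179.9, 0.0, 87.0]
force: [-0.1, -0.4, -2.6]
gripper_width: 59.1
finger_force: 67.1
```

```bash
python3 -m jog '0 0 0 0 0 -0.3 1; 0 0 0 0 0 -0.15 1; 0 0 0 0 0 0 1; 0 0 0 0 0 0 0.4; 0 0 0 0 0 0 -0.4; 0 0 0 0 0 0 -0.5; 0 0 0 0 0 0 -0.5; 0 0 0 0 0 1 -0.5; 0 0 0 0 0 4 -0.5; 0 0 0 0 0 6 -0.7; 0 0 0 0 0 5 -1; 0 0 0 0 1 0 -1'
```

```text
clock: 8.07
position: [578.9, -218.6, 265.1]
ee_rot: [179.5, 0.2, 87.0]
force: [-0.1, 1.0, -0.0]
gripper_width: 85.6
finger_force: 0.0
```

```bash
python3 -m jog '0 0 0.043 0 3 0 -1; 0 0 0.043 0 5 0 -1; 0 0 0 0 5 0 -1; 0 0 0 0 5 0 -1; 0 0 0 0 5 0 -1; 0 0 0 0.4 4.5 0 -1; 0 0 0 0 3 -3 -1; 0 0 0 0 0 -5 -1; 0 0 0 0 0 -3 -1; 0 0 0 0 0 0 -1; 0 0 0 0 0 0 -1'
python3 look.py b; python3 - <<'E'
from h import *
im=cv2.imread("raw_top_b.png")[:,:,::-1].copy()
for c in whites(im):
    px=c.reshape(-1,2);u=px.mean(0)
    if 100<u[0]<420 and 130<u[1]<300: print(u.round(),rect(cast("top",px,55)),rect(cast("top",px,65)))
im=cv2.imread("raw_scene_b.png")[:,:,::-1].copy()
for c in whites(im):
    px=c.reshape(-1,2)
    for z in(55,65):
        q=rect(cast("scene",px,z))
        if 105<q[2]<130 and q[3]<75: print("scene",z,q)
E
```

```text
clock: 9.45
position: [581.1, 87.7, 150.3]
ee_rot: [180.0, -0.0, 91.9]
force: [0.4, 0.5, -0.8]
gripper_width: 85.1
finger_force: 0.0
[387. 191.] [ 577.  -241.7  140.3   54.    88.3] [ 576.  -239.3  139.    53.5   88.3]
[236. 243.] [445.1 155.9 585.8 343.2  -3.6] [445.2 154.6 580.5 340.   -3.6]
scene 55 [462.  266.3 118.3  57.7  52.6]
scene 65 [471.7 269.5 116.9  57.   52.6]
```

View pics/both_b.png

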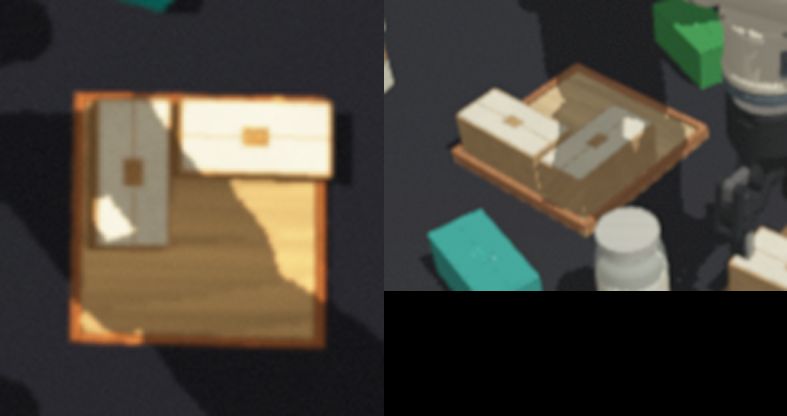

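```bash
python3 - <<'E'
from h import *
th=np.radians(-3.0);C=np.array([514.4,-214.3])
R=np.array([[np.cos(th),-np.sin(th)],[np.sin(th),np.cos(th)]])
for nm,u in(("A tag",(389.7,192.8)),("st tag",(351.6,203.75)),("A right-top corner",(310+332/3.2,150+99/3.2)),("A right-bot",(310+332/3.2,150+178/3.2)),("A left-bot",(310+180/3.2,150+175/3.2))):
    w=cast("top",[u],65)[0]; print(nm,w.round(1),"tray(-x,-y)",((w-C)@R).round(1))
w=cast("scene",[(130+513/1*0+ (513-384)/.7/3.2,110+121/.7/3.2),(130+(597-384)/.7/3.2,110+141/.7/3.2)],65);print("scene A, st tags",w.round(1),((w-C)@R).round(1))
E
```

```text
A tag [ 574.8 -252.1] tray(-x,-y) [ 62.3 -34.6]
st tag [ 549.7 -154.8] tray(-x,-y) [32.2 61.3]
A right-top corner [ 603.2 -314.2] tray(-x,-y) [ 93.9 -95.1]
A right-bot [ 540.5 -311.2] tray(-x,-y) [ 31.1 -95.4]
A left-bot [ 546.3 -191.7] tray(-x,-y) [30.7 24.2]
scene A, st tags [[ 576.7 -249.7]
 [ 552.2 -151.2]] [[ 64.  -32.1]
 [ 34.4  64.9]]
```

Carton A is within about 1 mm of its place. It lies along the far rim in the left crop, tag at (255,137). Now carton B.

```bash
python3 -m jog '0 0 0 0.2 0.93 -1 -1; 0 0 0 0 0 -3 -1; 0 0 0 0 0 -2.1 -1; 0 0 0 0 0 0 -1; 0 0 0 0 0 0 0.5; 0 0 0 0 0 0 1; 0 0 0 0 0 0 1; 0 0 0 0 0 0 1; 0 0 0 0 0 0 1' 60
```

```text
clock: 10.68
position: [583.4, 97.0, 89.4]
ee_rot: [179.9, -0.0, 91.9]
force: [-0.1, -0.6, 6.6]
gripper_width: 59.2
finger_force: 66.1
```

```bash
python3 -m jog '0 0 0 0 0 1 1; 0 0 0 0 0 3 1; 0 0 0 0 0 5 1; 0 0 0 0 0 5 1; 0 0 0 0 0 3 1; 0 0 0 -1 -1.5 0 1; 0 0 0 -2 -4 0 1; 0 0 0 -2 -5 0 1; 0 0 -0.043 -2 -5 0 1; 0 0 -0.043 -2 -5 0 1; 0 0 0 -2 -5 0 1; 0 0 0 -2.1 -4.3 0 1'; python3 -m jog '0 0 0 0 0 -2 1; 0 0 0 0 0 -4 1; 0 0 0 0 0 -3 1; 0 0 0 0 0 0 1; 0 0 0 0 0 0 1'
```

```text
clock: 12.18
position: [448.7, -202.6, 256.5]
ee_rot: [-179.8, -0.1, 87.0]
force: [0.7, -0.5, -2.3]
gripper_width: 59.3
finger_force: 65.8
clock: 12.8
position: [451.1, -201.2, 168.4]
ee_rot: [-179.9, -0.0, 87.0]
force: [0.4, 0.7, -3.5]
gripper_width: 59.0
finger_force: 66.1
```

```bash
python3 -m jog '0 0 0 0.08 0 -3 1; 0 0 0 0 0 -2 1; 0 0 0 0 0 -1 1; 0 0 0 0 0 -0.5 1; 0 0 0 0 0 0 1; 0 0 0 0 0 0 1'
```

```text
clock: 13.55
position: [452.9, -201.3, 104.1]
ee_rot: [179.9, 0.0, 87.0]
force: [0.5, 0.0, -3.0]
gripper_width: 59.6
finger_force: 66.3
```

```bash
python3 -m jog '0 0 0 -0.08 0 -0.2 1; 0 0 0 0 0 -0.2 1; 0 0 0 0 0 0 1; 0 0 0 0 0 0 0.4; 0 0 0 0 0 0 -0.4; 0 0 0 0 0 0 -0.5; 0 0 0 0 0 0 -0.5; 0 0 0 0 0 1 -0.5; 0 0 0 0 0 4 -0.5; 0 0 0 0 0 6 -0.7; 0 0 0 0 0 5 -1; 0 0 0 0 1 0 -1'
```

```text
clock: 15.05
position: [453.7, -192.2, 264.0]
ee_rot: [179.5, 0.2, 87.0]
force: [0.5, -0.1, -0.8]
gripper_width: 85.8
finger_force: 0.0
```

```bash
python3 -m jog '0 0 0 0 3 0 -1; 0 0 -0.1 0 5 0 -1; 0 0 -0.1 0.5 5 0 -1; 0 0 -0.1 0.5 5 0 -1; 0 0 -0.1 0.5 5 0 -1; 0 0 -0.1 0.5 5 0 -1; 0 0 -0.1 0 5 0 -1; 0 0 0 0 5 0 -1; 0 0 0 0 5 0 -1; 0 0 0 0 4 0 -1; 0 0 0 0 0 -3 -1; 0 0 0 0 0 -5 -1'; python3 -m jog '0 0 0 0 0 -3 -1; 0 0 0 0 0 0 -1; 0 0 0 0 0 0 -1'
python3 look.py c; python3 - <<'E'
from h import *
im=cv2.imread("raw_scene_c.png")[:,:,::-1].copy()
for c in whites(im):
    px=c.reshape(-1,2)
    for z in(55,65):
        q=rect(cast("scene",px,z))
        if 105<q[2]<130 and q[3]<75: print("scene",z,q)
E
```

```text
clock: 16.55
position: [471.8, 280.2, 179.3]
ee_rot: [179.9, -0.2, 52.7]
force: [0.3, -1.4, -0.0]
gripper_width: 85.4
finger_force: 0.0
clock: 16.92
position: [471.9, 279.1, 150.0]
ee_rot: [180.0, -0.0, 52.6]
force: [-0.6, 1.0, 0.8]
gripper_width: 85.2
finger_force: 0.0
```

View pics/both_c.png

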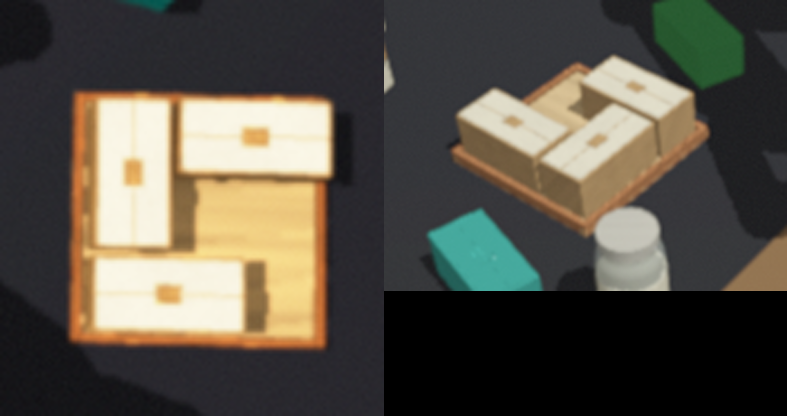

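Carton B lies along the near rim, tag at (168,294) in the left crop, with even gaps. Last carton.

```bash
python3 -m jog '0 0 0 0.39 0.54 -1 -1; 0 0 0 0 0 -3 -1; 0 0 0 0 0 -2.05 -1; 0 0 0 0 0 0 -1; 0 0 0 0 0 0 0.5; 0 0 0 0 0 0 1; 0 0 0 0 0 0 1; 0 0 0 0 0 0 1; 0 0 0 0 0 0 1' 60; python3 - <<'E'
from h import *
im=cv2.imread("raw_top_c.png")[:,:,::-1].copy()
th=np.radians(-3.0);C=np.array([514.4,-214.3]);R=np.array([[np.cos(th),-np.sin(th)],[np.sin(th),np.cos(th)]])
for c in whites(im):
    px=c.reshape(-1,2);u=px.mean(0)
    if 320<u[0]<420 and 130<u[1]<300:
        q=rect(cast("top",px,65)); print(q,((q[:2]-C)@R).round(1))
E
```

```text
clock: 18.15
position: [476.3, 284.7, 90.1]
ee_rot: [180.0, -0.1, 52.6]
force: [-0.1, 0.2, 6.7]
gripper_width: 59.6
finger_force: 65.4
[ 514.6 -215.   180.9  180.5   -3. ] [ 0.2 -0.7]
```

```bash
python3 -m jog '0 0 0 0 0 1 1; 0 0 0 0 0 3 1; 0 0 0 0 0 5 1; 0 0 0 0 0 5 1; 0 0 0 0 0 3 1; 0 0 0 0 -1.5 0 1; 0 0 -0.07 0.5 -4 0 1; 0 0 -0.1 0.5 -5 0 1; 0 0 -0.1 0.5 -5 0 1; 0 0 -0.1 0.5 -5 0 1; 0 0 -0.1 0.5 -5 0 1; 0 0 -0.1 0 -5 0 1'; python3 -m jog '0 0 -0.1 0 -5 0 1; 0 0 -0.1 0 -5 0 1; 0 0 -0.1 0 -5 0 1; 0 0 -0.1 0 -5 0 1; 0 0 0 0 -3.6 0 1; 0 0 0 0 -2 0 1; 0 0 0 0 0 -2 1; 0 0 0 0 0 -4 1; 0 0 0 0 0 -2 1; 0 0 0 0 0 0 1; 0 0 0 0 0 0 1'
```

```text
clock: 19.65
position: [499.3, -22.9, 257.5]
ee_rot: [-180.0, 0.1, 19.8]
force: [0.1, 0.0, -2.1]
gripper_width: 59.5
finger_force: 64.9
clock: 21.02
position: [500.7, -276.6, 179.3]
ee_rot: [180.0, -0.0, -2.9]
force: [0.5, 0.3, -1.2]
gripper_width: 59.4
finger_force: 65.1
```

```bash
python3 -m jog '0 0 0 0.02 0 -3 1; 0 0 0 0 0 -3 1; 0 0 0 0 0 -1 1; 0 0 0 0 0 -0.5 1; 0 0 0 0 0 0 1; 0 0 0 0 0 0 1'; python3 look.py d
```

```text
clock: 21.78
position: [501.4, -277.0, 104.9]
ee_rot: [180.0, -0.1, -2.9]
force: [-0.2, -0.2, -1.1]
gripper_width: 59.1
finger_force: 65.2
```

View pics/both_d.png

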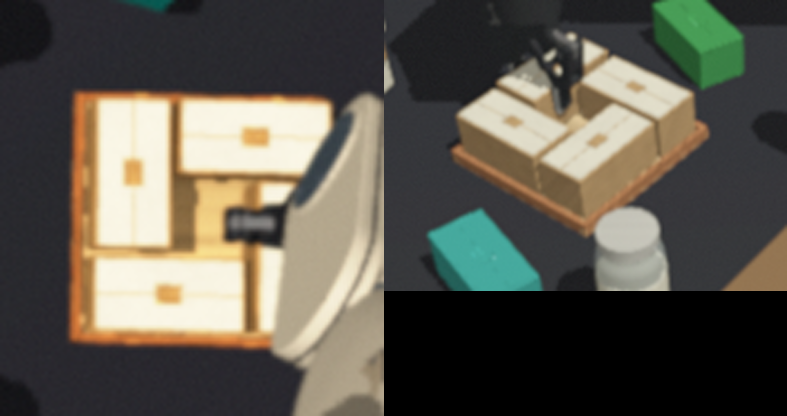

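The last carton is between its neighbours with clear gaps; its inner face is at about x=252 in the left crop. I'll set it down and retreat.

```bash
python3 -m jog '0 0 0 0 0.02 -0.25 1; 0 0 0 0 0 -0.2 1; 0 0 0 0 0 0 1; 0 0 0 0 0 0 0.4; 0 0 0 0 0 0 -0.4; 0 0 0 0 0 0 -0.5; 0 0 0 0 0 0 -0.5; 0 0 0 0 0 1 -0.5; 0 0 0 0 0 4 -0.5; 0 0 0 0 0 6 -0.7; 0 0 0 0 0 5 -1; 0 0 0 0 2 0 -1'; python3 -m jog '0 0 0 0 5 2 -1; 0 0 0 0 5 0 -1; 0 0 0 0 5 0 -1; 0 0 0 0 5 0 -1; 0 0 0 0 5 0 -1; 0 0 0 0 5 0 -1; 0 0 0 0 5 0 -1; 0 0 0 0 5 0 -1; 0 0 0 0 5 0 -1; 0 0 0 0 0 0 -1; 0 0 0 0 0 0 -1'; python3 look.py e
```

```text
clock: 23.38
position: [502.9, -258.0, 264.4]
ee_rot: [179.8, -0.5, -3.0]
force: [0.4, 0.5, 0.6]
gripper_width: 85.3
finger_force: 0.0
clock: 24.75
position: [499.8, 193.4, 278.6]
ee_rot: [179.9, 0.1, -2.9]
force: [0.6, -0.3, 0.1]
gripper_width: 85.6
finger_force: 0.0
```

View pics/both_e.png

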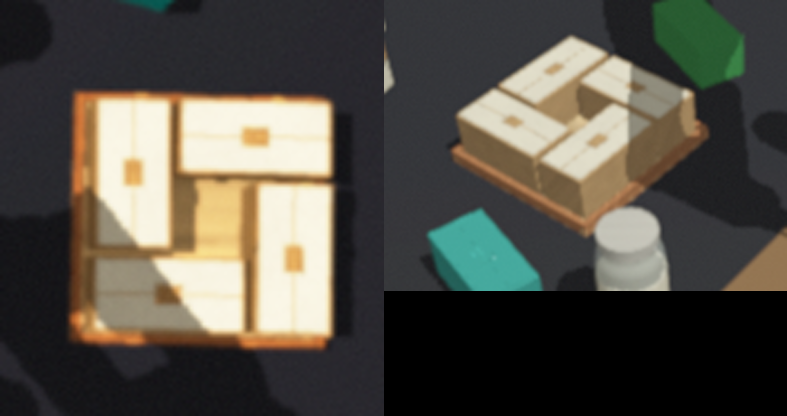

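The left crop shows a clean pinwheel: tags at (133,172), (255,137), (294,258) and (168,294), an open square middle, and all cartons level. I'm handing it in.

```bash
python3 -c "
from plant import env
print(env.close_job())"
```

```text
the job is handed in; nothing more can be done
None
```

The three loose cartons are packed upright in the tray with the starter as a pinwheel around an open square middle, and I handed the job in with about 25 s of the 72 s used. I didn't re-measure the cans at the end, but no carry came near them or the jar.

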